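# Seat the test cover on its pin and hold it pressed

### The arm

A 6-joint arm with a two-finger parallel gripper is mounted at the origin on the work surface. World frame = base frame: x ahead of the robot, y to its left, z up, the work surface at z = 0. Lengths are in m, angles in rad, forces in N, time in s.
With the tool pointing down it reaches from about 0.375 to 0.9 m from the base axis. Payload 3.1 kg.
Tool frame: the origin (TCP) lies midway between the tips of the shut fingers; the grasp point (between the pads) lies robot.grip_point_offset behind it (robot.grip_point_offset is the distance from the TCP to the grasp point, in m); z points along the fingers, y is the direction in which the jaws open and shut (so a half turn about z gives the same grasp; the last joint's range is limited). The gripper opens to 87 mm and grips with 3 to 60 N. Pads are 19 mm wide; open, the fingers measure 117 mm over their backs; the gripper's body (75 mm by 190 mm) begins 51 mm behind the grasp point.
Start: joints at [0.958, 0.527, 1.433, -0, 1.181, -0.178], TCP at [0.263, 0.567, 0.201] pointing down, gripper open.
Joint ranges: [-3.08, 3.08], [-0.75, 2.2], [0.22, 2.44], [-1.43, 4.57], [0, 2.65], [-2.85, 2.85]. Speed limits (rad/s): [2.79, 2.79, 3.14, 3.14, 3.14, 3.14].

### API

Orientations are given as a unit quaternion [x, y, z, w].
In Python, from rig import robot, cams, hand_in gives the robot as it stands. The module is installed in compiled form; this text tells all that it offers.
- The arm moves only by the tool send_rows, never from a script. Its argument "steps" is one flat list of numbers, 5 for each row, row after row: the finger opening in m, from 0 to 0.087, then the shift along the tool's x, y, z in m, then the turn about the tool's z in rad. A call has 1 to 8 rows; each row is the pose to reach, as a shift and turn from the pose measured when the call began, along the tool's axes at that moment; what a row does not reach only later rows make up. A row lasts 1/8 s, in which the tool goes at most 62.5 mm and 10.7 degrees, less where a joint would pass 70% of its speed; a pose out of reach is approached as far as the arm can. A call with a gripper value outside its range is refused whole. The fingers move at their own pace and stop on an object; "force" is the grip in N (left out, the last holds). Time passes only in rows, so rows that repeat a pose let the fingers close. It gives the time, the measured TCP pose, the force and the opening at its end, in the units of the state.
- robot.get_obs(): the state, without advancing time (a new reading comes with each control period).
- cams.camera(name): name is "side" or "top"; returns a dict with "color" (420x560x3 uint8, red, green, blue), "range_z" (420x560 float32, m along the optical axis (not along the pixel's ray), 0 where there is no reading), "intrinsics" (3x3 intrinsics, pixels), "extrinsics" (4x4, takes a point from camera to world coordinates). Camera axes: x right, y down, z forward; pixel columns grow to the right and rows downward; lengths in m; the calibration is good to about 2 mm. A picture is of the moment at which its call begins.
- hand_in(): hands the job in, once; it reports no verdict.
The state is a dict: "time": time; "q": joint angles; "joint_velocities": joint speeds; "joint_torque": joint torques, N m; "position": TCP position; "tool_rot": TCP orientation; "ft_force": force on the tool from outside, world axes, zero at the start; "moment": the same for the moment, N m; "grip_width": finger opening in m.
Only numpy, scipy, OpenCV 4.12 (cv2) and the standard library are available. Lean on these libraries where they do the work, as an engineer would, in place of code of your own. Each camera call takes 0.05 s, during which the arm holds its last target.

### The job

Pick up the grey test cover by its blue grip and lower it level over the sprung test nest, its orange-striped end to the nest's orange-marked end and square with it, until its underside touches the head of the nest's locating pin with the hole still a little off to one side. Slide the cover across the pin until the hole finds it and the cover drops on, then press it all the way down against the springs, and finish there still holding it pressed down. Leave the other things on the bench where they are.

Things in the scene. Friction and masses are not known exactly. Their poses are not given: they have to be found in the camera images.
- cover_grip (a point): Centre of the blue grip block on the loose test cover: 60 mm (cover x) x 24 mm (cover y) x 36 mm high, standing in the middle of the cover's top. The cover itself is a grey plate 110 (x) x 80 (y) x 18 mm, about 0.25 kg, lying flat on a cork mat 3 mm thick at the start; this point is 36 mm above the cover's underside and 18 mm above the plate's top face. Cover axes: x towards the end with the orange stripe on top, z up.
- cover_hole (a point): Mouth centre of the blind round hole in the cover's underside: 12 mm across, 14 mm deep, 35 mm from the cover's middle towards the orange-striped end (cover x), on the centre line. Not visible from above. Axes as the cover's.
- cover_mid (a point): Middle of the cover's underside, 36 mm straight below the grip's centre. Axes as the cover's.
- nest_top (a point): Middle of the test nest's sprung bed, on its top face when unpressed (this point is fixed to the nest and does not sink), 42 mm above the table. The nest is fixed to the table: an aluminium base 150 (x) x 120 (y) x 20 mm carrying on springs a green bed 116 (x) x 86 (y) x 10 mm. Nest axes: x towards the end with the pin and the orange mark, z up. Seated properly, the cover's middle lies over this point and the x axes agree.
- pin_tip (a point): Top of the nest's fixed steel locating pin, 46 mm above the table: 10 mm across, its head tapering over the last 3 mm to a 5 mm flat. It stands 35 mm from the nest's middle along nest x and sticks out 4 mm above the unpressed bed. A cover that has dropped on lies on the bed, its underside 4 mm below this point. Axes as the nest's.
- pin: The same steel pin; origin on its axis at its foot, 20 mm above the table.
- bed (a joint): How far the nest's sprung bed is pressed down, in m: 0 unpressed, 0.008 at its lower stop. It moves straight down; about 8 N total starts it and 12 N total holds it at the stop, the cover's own weight (about 2.5 N) included, so the cover alone does not press it.
- sticker_roll: Orange sticker roll, 44 mm across, 15 mm high, loose on the table; origin under its centre. Leave alone.
- drive: Dark laptop drive, 70 x 100 x 9 mm, loose; origin under its centre. Leave alone.
- screwdriver: Screwdriver 170 mm long, lying along its own x, loose. Leave alone.
- brush: Cleaning brush 170 mm long, lying along its own x, loose. Leave alone.
- cleaner: White closed cleaner bottle with red cap, 66 mm across, 190 mm high, loose; origin under its centre. Leave alone.
- screw_cup: Red open cup, 64 mm across, 35 mm high, loose; origin under its centre. Leave alone.
- cover: The whole test cover described above; origin in the middle of its underside.
- nest: The whole nest described above, with its bed and pin; origin in the middle of its underside, on the table.

How it is judged:
By the outcome, as a careful person would: the job done as asked, in the order asked, and still so for the second after the job is handed in, while the arm keeps its last pose, push and grip.
It also fails if it takes over 38 s, if anything falls off the work surface, if the arm or the gripper's body presses on something with over 40 N, if the wrist force passes 120 N, or if a joint passes its speed limit or range.

## Working session

There is one attempt and no reset: what is moved stays moved. The work goes in short steps, Python scripts to look and compute and a tool call to move; the robot and the scene stay as the last step left them, time stands still between calls to the robot, and variables do not carry over. Pictures are saved under pics/ and viewed, and the job is handed in when it is done.

Besides the shell and the picture viewer there is one more tool, called after "Call:" as name(argument=value, ...) on one line, values as JSON. send_rows: Moves the arm, as the interface text tells. Its arguments: {"type":"object","properties":{"steps":{"type":"array","items":{"type":"number"}},"force":{"type":"number"}},"required":["steps"]}

```bash
mkdir -p pics; python3 - <<'E'
from rig import robot,cams
import cv2,numpy as np
o=robot.get_obs();print({k:np.round(v,4).tolist() for k,v in o.items()},robot.grip_point_offset)
for n in("top","side"):
    c=cams.camera(n);cv2.imwrite(f"pics/{n}0.png",c["color"][:,:,::-1]);np.savez(f"{n}0.npz",**c)
    print(n,c["intrinsics"].tolist(),np.round(c["extrinsics"],4).tolist())
E
```

```text
{'time': 0.0, 'q': [0.9575, 0.5285, 1.4339, -0.0, 1.1814, -0.1785], 'joint_velocities': [0.0002, 0.001, -0.0016, -0.0016, 0.0009, -0.0015], 'joint_torque': [0.0002, -44.0048, -17.6592, 0.0634, 0.0583, -0.0001], 'position': [0.2628, 0.5662, 0.1996], 'tool_rot': [0.2157, 0.9765, -0.001, -0.0004], 'ft_force': [-0.1915, 0.7324, -0.2744], 'moment': [-0.0148, -0.009, 0.0195], 'grip_width': 0.087} 0.0187
top [[383.9457881832337, 0.0, 283.368680883509], [0.0, 383.9457881832337, 218.19930763735985], [0.0, 0.0, 1.0]] [[0.0088, -0.9951, 0.0988, 0.4475], [-0.9998, -0.0105, -0.0165, 0.0047], [0.0175, -0.0986, -0.995, 1.1507], [0.0, 0.0, 0.0, 1.0]]
side [[473.37386925605927, 0.0, 275.35645020536134], [0.0, 473.37386925605927, 218.3660425687125], [0.0, 0.0, 1.0]] [[0.9615, -0.2138, 0.1729, 0.3558], [-0.2749, -0.7362, 0.6184, -0.7423], [-0.0049, -0.6421, -0.7666, 0.956], [0.0, 0.0, 0.0, 1.0]]
```

```bash
ls . pics
```

```text
.:
pics
side0.npz
top0.npz

pics:
side0.png
top0.png
```

View pics/top0.png

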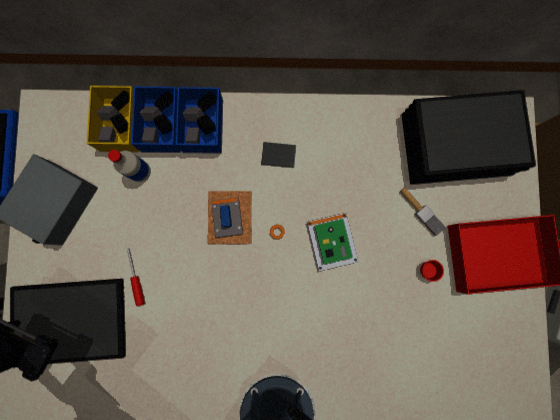

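View pics/side0.png

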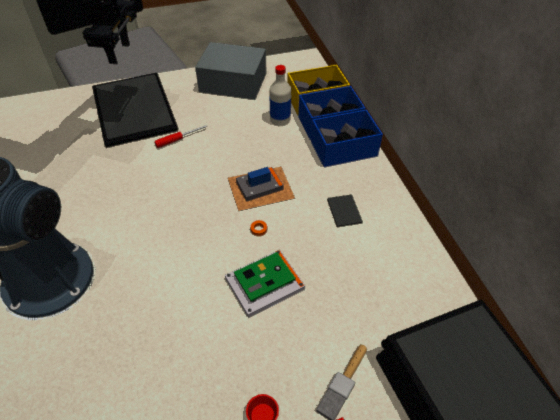

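The top view shows the cover on its cork mat at about (229,218), the nest at (332,242) and the sticker roll between them at (277,232). Zooming in on these next.

```bash
python3 - <<'E'
import cv2,numpy as np
t=np.load("top0.npz")["color"][:,:,::-1];s=np.load("side0.npz")["color"][:,:,::-1]
a=cv2.resize(t[180:280,200:365],None,fx=4.8,fy=4.8,interpolation=cv2.INTER_CUBIC)
b=cv2.resize(s[155:320,215:315],None,fx=3.6,fy=3.6,interpolation=cv2.INTER_CUBIC)
cv2.imwrite("pics/zt.png",a);cv2.imwrite("pics/zs.png",b)
E
```

```text
(no output)
```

View pics/zt.png

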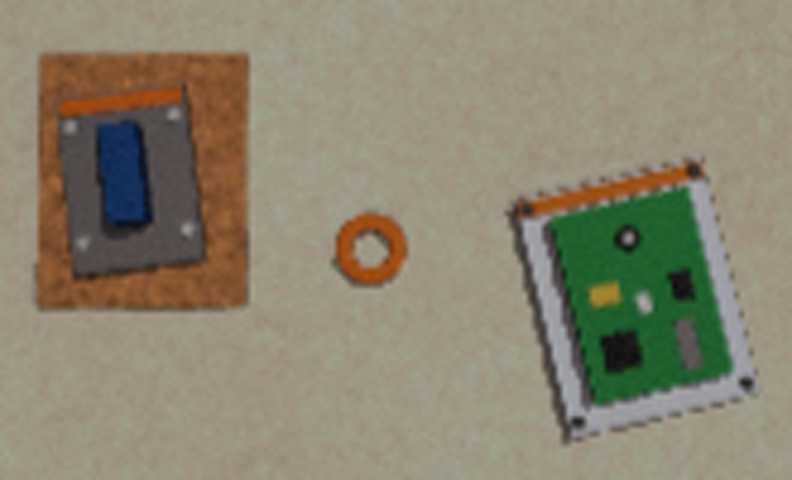

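View pics/zs.png

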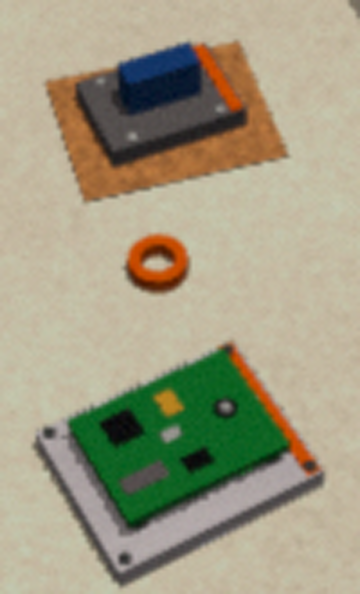

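```bash
cat > h.py <<'E'
import cv2,numpy as np
def cloud(c):
    K=c["intrinsics"];E=c["extrinsics"];v,u=np.mgrid[:420,:560]
    z=c["range_z"].astype(float);r=np.stack([(u-K[0,2])/K[0,0],(v-K[1,2])/K[1,1],np.ones_like(z)],-1)*z[...,None]
    return r@E[:3,:3].T+E[:3,3]
def cast(c,uv,h):
    K=c["intrinsics"];E=c["extrinsics"];uv=np.atleast_2d(np.asarray(uv,float))
    d=np.c_[(uv[:,0]-K[0,2])/K[0,0],(uv[:,1]-K[1,2])/K[1,1],np.ones(len(uv))]@E[:3,:3].T
    o=E[:3,3];return o+d*((h-o[2])/d[:,2])[:,None]
def project(c,P):
    K=c["intrinsics"];E=c["extrinsics"];p=(np.atleast_2d(P)-E[:3,3])@E[:3,:3];p=p@K.T;return p[:,:2]/p[:,2:]
def rect(P):
    (cx,cy),(w,h),a=cv2.minAreaRect(P[:,:2].astype(np.float32)*1000)
    if w<h:w,h,a=h,w,a+90
    a=(a+90)%180-90
    return np.round([cx,cy,w,h,a],1).tolist()
def masks(c):
    hsv=cv2.cvtColor(c["color"],cv2.COLOR_RGB2HSV)
    return dict(blue=cv2.inRange(hsv,(100,110,40),(125,255,255)),green=cv2.inRange(hsv,(50,120,40),(80,255,255)),orange=cv2.inRange(hsv,(3,170,120),(18,255,255)))
E
python3 - <<'E'
from h import *
for n in("top","side"):
    c=dict(np.load(f"{n}0.npz"));P=cloud(c);m=masks(c)
    for name,h,cen in(("blue",.057,(.45,.14)),("green",.042,(.40,-.13)),("orange",.021,(.5,.14)),("orange",.02,(.47,-.12))):
        near=np.hypot(P[...,0]-cen[0],P[...,1]-cen[1])<.12
        mm=((m[name]>0)&near).astype(np.uint8)
        k,lab,st,ce=cv2.connectedComponentsWithStats(mm)
        for i in range(1,k):
            if st[i,4]<15:continue
            ys,xs=np.nonzero(lab==i);z=P[ys,xs,2]
            print(n,name,st[i].tolist(),"z",np.round(np.percentile(z,[5,50,95]),3),rect(cast(c,np.c_[xs,ys],h)), "top-only",rect(P[ys,xs][abs(z-h)<.006]) if (abs(z-h)<.006).sum()>5 else None, np.round(cast(c,np.c_[xs,ys],h)[:,:2].mean(0),4))
    # depth of table
    q=P[abs(P[...,2])<.02];print("table z",np.median(q[:,2]))
E
```

```text
top blue [221, 213, 10, 14, 109] z [0.054 0.057 0.06 ] [550.7, 152.1, 37.0, 23.6, 8.4] top-only [550.6, 152.4, 36.8, 24.0, 7.8] [0.5505 0.152 ]
top green [317, 232, 35, 32, 627] z [0.039 0.042 0.046] [482.6, -160.3, 93.1, 84.4, 14.1] top-only [482.5, -160.1, 92.6, 84.8, 13.6] [ 0.4764 -0.157 ]
top orange [213, 198, 25, 6, 77] z [0.018 0.022 0.025] [610.1, 159.2, 72.1, 8.9, -82.1] top-only [610.3, 159.1, 71.9, 9.7, -82.3] [0.6101 0.1587]
top orange [311, 215, 32, 10, 79] z [0.017 0.021 0.024] [557.9, -141.5, 95.4, 7.3, -76.2] top-only [557.7, -141.5, 95.2, 7.5, -76.5] [ 0.5579 -0.1413]
table z 0.0005998212620332843
side blue [248, 169, 16, 17, 194] z [0.027 0.051 0.058] [548.4, 135.8, 55.1, 41.4, 87.5] top-only [549.8, 150.5, 37.6, 26.9, 9.7] [0.5484 0.1355]
side green [234, 256, 41, 45, 934] z [0.038 0.041 0.044] [481.0, -163.7, 96.5, 87.9, 13.3] top-only [481.0, -161.9, 95.9, 87.1, 14.0] [ 0.4737 -0.1628]
side orange [269, 168, 14, 18, 73] z [0.018 0.02  0.023] [608.3, 159.6, 73.5, 11.1, -81.9] top-only [608.1, 162.1, 74.2, 11.6, -81.1] [0.6086 0.1573]
side orange [253, 231, 11, 3, 20] z [0.009 0.014 0.017] [512.5, -18.1, 25.2, 6.4, -16.2] top-only [516.3, -13.1, 20.3, 3.0, -15.5] [ 0.5132 -0.0172]
side orange [279, 252, 22, 32, 90] z [0.017 0.02  0.022] [557.0, -141.6, 98.5, 7.5, -77.7] top-only [557.5, -141.1, 99.4, 8.2, -77.9] [ 0.5577 -0.1449]
table z -0.0008845682115254938
```

```bash
python3 - <<'E'
from h import *
for n in("top","side"):
    c=dict(np.load(f"{n}0.npz"));P=cloud(c);m=masks(c)
    for name,h,cen in(("blue",.057,(.54,.15)),("green",.042,(.485,-.16)),("orange",.021,(.61,.16)),("orange",.02,(.557,-.14))):
        near=np.hypot(P[...,0]-cen[0],P[...,1]-cen[1])<(.08 if name!="orange" else .065)
        mm=((m[name]>0)&near)
        ys,xs=np.nonzero(mm);z=P[ys,xs,2]
        print(n,name,len(xs),rect(cast(c,np.c_[xs,ys],h)), "top-only",rect(P[ys,xs][abs(z-h)<.006]))
    # gray plate by depth
    near=np.hypot(P[...,0]-.54,P[...,1]-.15)<.1
    q=P[near&(abs(P[...,2]-.021)<.007)&(c["color"].max(2)<255)]
    print("plate",rect(P[near&(P[...,2]>.012)&(P[...,2]<.075)]))
    near=np.hypot(P[...,0]-.47,P[...,1]+.16)<.12
    print("bed",rect(P[near&(P[...,2]>.033)]),"nest all",rect(P[near&(P[...,2]>.011)]))
    # prominent pin patch
    uv=project(c,[.505,-.155,.046])[0].round().astype(int);print("pin guess uv",uv)
    s=c["color"][uv[1]-14:uv[1]+14,uv[0]-14:uv[0]+14,::-1]
    cv2.imwrite(f"pics/pin_{n}.png",cv2.resize(s,None,fx=16,fy=16,interpolation=cv2.INTER_NEAREST))
E
```

```text
top blue 178 [561.8, 153.9, 59.6, 24.3, 7.9] top-only [561.9, 153.9, 59.7, 24.0, 7.9]
top green 945 [492.5, -157.9, 113.4, 84.8, 13.7] top-only [492.6, -157.6, 113.5, 84.7, 13.9]
top orange 85 [613.7, 151.3, 109.6, 18.2, -75.1] top-only [610.1, 160.5, 74.7, 9.8, -82.6]
top orange 80 [558.0, -141.9, 96.1, 7.3, -76.2] top-only [557.7, -141.5, 95.2, 7.5, -76.5]
plate [561.4, 153.5, 110.9, 80.6, 7.3]
bed [491.9, -158.5, 116.2, 86.2, 13.9] nest all [492.0, -158.8, 150.1, 120.4, 13.6]
pin guess uv [332 237]
side blue 287 [556.3, 136.5, 65.7, 50.6, 7.2] top-only [559.3, 151.7, 56.6, 26.9, 8.5]
side green 1370 [490.5, -161.8, 116.0, 88.7, 13.3] top-only [490.8, -159.5, 116.0, 87.6, 13.7]
side orange 116 [612.1, 132.2, 114.8, 59.1, 73.1] top-only [608.1, 162.1, 74.2, 11.6, -81.1]
side orange 91 [557.0, -141.6, 98.5, 7.5, -77.7] top-only [557.5, -141.1, 99.5, 8.2, -77.9]
plate [561.1, 153.0, 112.3, 84.6, 7.1]
bed [490.9, -158.3, 116.7, 90.2, 13.5] nest all [491.3, -158.9, 152.5, 122.6, 13.7]
pin guess uv [269 271]
```

View pics/pin_top.png

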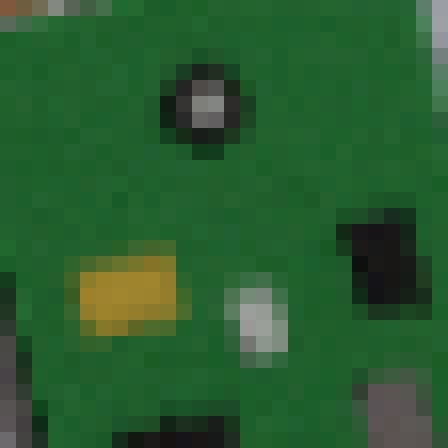

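View pics/pin_side.png

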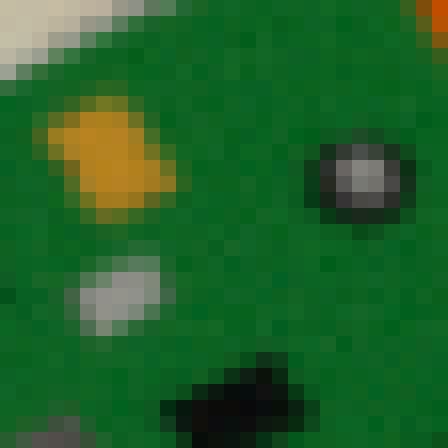

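```bash
python3 - <<'E'
from h import *
for n,g in(("top",(330,229)),("side",(277,268))):
    c=dict(np.load(f"{n}0.npz"));hsv=cv2.cvtColor(c["color"],cv2.COLOR_RGB2HSV)
    u,v=g;w=hsv[v-5:v+6,u-5:u+6];mk=((w[...,1]<80)).astype(np.uint8);ys,xs=np.nonzero(mk)
    print(n,len(xs),xs.mean()+u-5,ys.mean()+v-5,cast(c,[[xs.mean()+u-5,ys.mean()+v-5]],.044), cloud(c)[v,u])
    print(mk)
a=np.deg2rad(13.75);print(np.array([.4915,-.1585])+.035*np.array([np.cos(a),np.sin(a)]))
# boxes around nest: anything along the route
E
```

```text
top 15 330.4 229.06666666666666 [[ 0.52713163 -0.15015143  0.044     ]] [ 0.52707592 -0.1485344   0.04729113]
[[0 0 0 0 0 0 0 0 0 0 0]
 [0 0 0 0 0 0 0 0 0 0 0]
 [0 0 0 0 0 0 0 0 0 0 0]
 [0 0 0 0 0 1 1 0 0 0 0]
 [0 0 0 0 1 1 1 0 0 0 0]
 [0 0 0 0 1 1 1 1 0 0 0]
 [0 0 0 0 1 1 1 1 0 0 0]
 [0 0 0 0 0 1 1 0 0 0 0]
 [0 0 0 0 0 0 0 0 0 0 0]
 [0 0 0 0 0 0 0 0 0 0 0]
 [0 0 0 0 0 0 0 0 0 0 0]]
side 17 277.11764705882354 267.5882352941176 [[ 0.52456506 -0.15048902  0.044     ]] [ 0.52398408 -0.15152242  0.0440189 ]
[[0 0 0 0 0 0 0 0 0 0 0]
 [0 0 0 0 0 0 0 0 0 0 0]
 [0 0 0 0 0 0 0 0 0 0 0]
 [0 0 0 0 1 1 1 0 0 0 0]
 [0 0 0 1 1 1 1 1 0 0 0]
 [0 0 0 1 1 1 1 1 0 0 0]
 [0 0 0 0 1 1 1 1 0 0 0]
 [0 0 0 0 0 0 0 0 0 0 0]
 [0 0 0 0 0 0 0 0 0 0 0]
 [0 0 0 0 0 0 0 0 0 0 0]
 [0 0 0 0 0 0 0 0 0 0 0]]
[ 0.52549697 -0.15018099]
```

```bash
cat > mv.py <<'E'
import sys,numpy as np
from rig import robot
from scipy.spatial.transform import Rotation as R
# target: TCP x y z, tool-x heading deg (world)
def plan(x,y,z,h):
    o=robot.get_obs();r=R.from_quat(o["tool_rot"]);M=r.as_matrix()
    d=M.T@(np.array([x,y,z])-o["position"]);cur=np.degrees(np.arctan2(M[1,0],M[0,0]))
    t=-((h-cur+180)%360-180)
    print("t",round(o["time"],2),"pos",np.round(o["position"],4),"hd",round(cur%360,2),"tilt",np.round(M[:,2],4),"F",np.round(o["ft_force"],2),"w",round(float(o["grip_width"]),4),"q",np.round(o["q"],2))
    print("shift",np.round(d,4),"turn",round(np.radians(t),4))
if __name__=="__main__":plan(*map(float,sys.argv[1:]))
E
python3 mv.py .5613 .1535 .10 187.6
```

```text
t 0.1 pos [0.2628 0.5663 0.1997] hd 155.09 tilt [-0.0011 -0.0016 -1.    ] F [-0.1  -0.74 -0.15] w 0.0867 q [ 0.96  0.53  1.43 -0.    1.18 -0.18]
shift [-0.4446 -0.2484  0.1   ] turn -0.5674
```

Call:
send_rows(steps=[0.087,-0.056,-0.031,0.012,-0.08,0.087,-0.111,-0.062,0.025,-0.16,0.087,-0.167,-0.093,0.037,-0.24,0.087,-0.222,-0.124,0.05,-0.32,0.087,-0.278,-0.155,0.062,-0.4,0.087,-0.333,-0.186,0.075,-0.48,0.087,-0.389,-0.217,0.087,-0.567,0.087,-0.4446,-0.2484,0.1,-0.567], force=50)

```text
time: 1.1
position: [0.5511, 0.1673, 0.1032]
tool_rot: [-0.066, 0.998, -0.001, -0.001]
ft_force: [0.6, 0.9, 0.6]
grip_width: 0.0868
```

```bash
python3 mv.py .5613 .1535 .026 187.6
```

```text
t 1.1 pos [0.5511 0.1673 0.1032] hd 187.59 tilt [-0.0014 -0.0014 -1.    ] F [0.57 0.93 0.61] w 0.0868 q [ 0.1   0.59  1.64 -0.    0.91 -1.6 ]
shift [-0.0084 -0.0149  0.0772] turn -0.0001
```

Call:
send_rows(steps=[0.087,-0.0084,-0.0149,0.0,0,0.087,-0.0084,-0.0149,0.03,0,0.087,-0.0084,-0.0149,0.06,0,0.087,-0.0084,-0.0149,0.077,0,0.087,-0.0084,-0.0149,0.077,0])

```text
time: 1.72
position: [0.56, 0.154, 0.0251]
tool_rot: [-0.067, 0.998, -0.001, -0.002]
ft_force: [1.3, 0.7, -0.2]
grip_width: 0.0871
```

```bash
python3 mv.py .5613 .1535 .025 187.6; python3 - <<'E'
from rig import cams
import cv2,numpy as np
out=[]
for n,(a,b,c,d) in(("top",(180,270,190,280)),("side",(130,220,210,310))):
    i=cams.camera(n)["color"][a:b,c:d,::-1];out.append(cv2.resize(i,(400,400),interpolation=cv2.INTER_CUBIC))
cv2.imwrite("pics/g1.png",np.hstack(out))
E
```

```text
t 1.73 pos [0.56   0.154  0.0251] hd 187.63 tilt [-0.0045 -0.0016 -1.    ] F [ 1.25  0.66 -0.19] w 0.0871 q [ 0.08  0.72  1.67 -0.    0.76 -1.63]
shift [-0.0013 -0.0006  0.0001] turn 0.0006
```

View pics/g1.png

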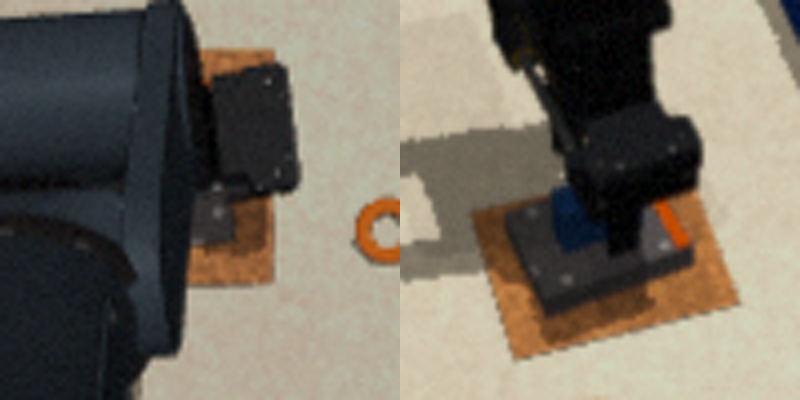

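```bash
python3 - <<'E'
from h import *
c=dict(np.load("side0.npz"))
a=np.deg2rad(7.6);ex=np.array([np.cos(a),np.sin(a),0]);ey=np.array([-ex[1],ex[0],0]);o=np.array([.5613,.1535,0])
for x,y,z in((0,-.048,.026),(0.0095,-.058,.026),(-0.0095,-.058,.026),(-.03,-.012,.057),(-.03,-.012,.021)):
    u=project(c,o+x*ex+y*ey+[0,0,z])[0];print((u-[210,130])*400/[100,90]+[400,0])
E
```

```text
[624.41180475 272.81056455]
[643.24214253 279.2303481 ]
[617.12106859 288.5652203 ]
[561.14214543 212.1316793 ]
[563.54369575 253.64308333]
```

The left half (top view) is mostly hidden by the arm. In the right half (side view) the near finger stands at about (622,235), clear of the plate and beside the blue block at (575,220), where it should be. I'm closing the gripper.

Call:
send_rows(steps=[0.0,-0.0013,-0.0006,0,0,0.0,-0.0013,-0.0006,0,0,0.0,-0.0013,-0.0006,0,0,0.0,-0.0013,-0.0006,0,0,0.0,-0.0013,-0.0006,0,0,0.0,-0.0013,-0.0006,0,0], force=55)

```text
time: 2.58
position: [0.563, 0.1535, 0.0267]
tool_rot: [-0.066, 0.998, -0.001, -0.0]
ft_force: [0.5, 0.5, 0.4]
grip_width: 0.0349
```

```bash
python3 mv.py .5613 .1535 .025 187.6
```

```text
t 2.58 pos [0.563  0.1535 0.0267] hd 187.62 tilt [-6.0e-04 -1.3e-03 -1.0e+00] F [0.5  0.53 0.39] w 0.0349 q [ 0.08  0.72  1.67 -0.    0.76 -1.63]
shift [0.0017 0.0002 0.0017] turn 0.0004
```

Call:
send_rows(steps=[0.0,0,0,0.001,0,0.0,0,0,0.001,0], force=55)

```text
time: 2.82
position: [0.5631, 0.1535, 0.0256]
tool_rot: [-0.067, 0.998, -0.001, -0.0]
ft_force: [0.1, -0.2, -0.2]
grip_width: 0.0233
```

Call:
send_rows(steps=[0.0,0,0,0,0,0.0,0,0,0,0], force=55)

```text
time: 3.08
position: [0.563, 0.1535, 0.0256]
tool_rot: [-0.067, 0.998, -0.001, -0.0]
ft_force: [-0.8, 0.3, 0.3]
grip_width: 0.023
```

```bash
python3 mv.py .5613 .1535 .025 187.6
```

```text
t 3.08 pos [0.563  0.1535 0.0256] hd 187.63 tilt [-6.0e-04 -1.4e-03 -1.0e+00] F [-0.75  0.34  0.28] w 0.023 q [ 0.08  0.72  1.67 -0.    0.76 -1.63]
shift [0.0017 0.0002 0.0006] turn 0.0006
```

Call:
send_rows(steps=[0.0,0,0,-0.015,0,0.0,0,0,-0.045,0,0.0,0,0,-0.08,0,0.0,0,0,-0.1,0,0.0,0,0,-0.1,0], force=55)

```text
time: 3.7
position: [0.5643, 0.1538, 0.1278]
tool_rot: [-0.067, 0.998, -0.001, 0.002]
ft_force: [1.0, 0.1, -3.4]
grip_width: 0.0234
```

```bash
python3 mv.py .52 -.11 .125 193.75
```

```text
t 3.7 pos [0.5643 0.1538 0.1278] hd 187.64 tilt [ 0.0039 -0.001  -1.    ] F [ 1.05  0.13 -3.42] w 0.0234 q [ 0.08  0.56  1.61 -0.    0.97 -1.63]
shift [ 0.079  -0.2556  0.0029] turn -0.1067
```

```bash
python3 mv.py .501 -.1562 .115 193.75
```

```text
t 3.7 pos [0.5643 0.1538 0.1278] hd 187.64 tilt [ 0.0039 -0.001  -1.    ] F [ 1.05  0.13 -3.42] w 0.0234 q [ 0.08  0.56  1.61 -0.    0.97 -1.63]
shift [ 0.104  -0.2988  0.0129] turn -0.1067
```

Call:
send_rows(steps=[0.0,0.011,-0.031,0,-0.01,0.0,0.026,-0.075,0,-0.025,0.0,0.042,-0.122,0,-0.045,0.0,0.058,-0.168,0,-0.06,0.0,0.074,-0.213,0,-0.08,0.0,0.09,-0.258,0.004,-0.095,0.0,0.1,-0.288,0.009,-0.105,0.0,0.104,-0.2988,0.0129,-0.1067], force=55)

```text
time: 4.7
position: [0.5, -0.1575, 0.1139]
tool_rot: [-0.118, 0.993, -0.0, 0.001]
ft_force: [-0.5, 0.2, -2.9]
grip_width: 0.0232
```

Call:
send_rows(steps=[0.0,0,0,0,0,0.0,0,0,0,0])

```text
time: 4.95
position: [0.4997, -0.1562, 0.1136]
tool_rot: [-0.119, 0.993, 0.0, 0.001]
ft_force: [0.0, -0.3, -3.2]
grip_width: 0.0232
```

```bash
python3 mv.py .501 -.1562 .115 193.75; python3 - <<'E'
from rig import cams
import cv2,numpy as np
out=[]
for n,(a,b,c,d) in(("top",(180,280,280,380)),("side",(200,320,210,330))):
    k=cams.camera(n);np.savez(f"{n}1.npz",**k)
    i=k["color"][a:b,c:d,::-1];out.append(cv2.resize(i,(400,400),interpolation=cv2.INTER_CUBIC))
cv2.imwrite("pics/n1.png",np.hstack(out))
E
```

```text
t 4.95 pos [ 0.4997 -0.1562  0.1136] hd 193.63 tilt [ 0.0012  0.001  -1.    ] F [ 0.03 -0.34 -3.19] w 0.0232 q [-0.52  0.52  1.77  0.    0.85 -2.33]
shift [-0.0013 -0.0003 -0.0014] turn -0.0021
```

View pics/n1.png

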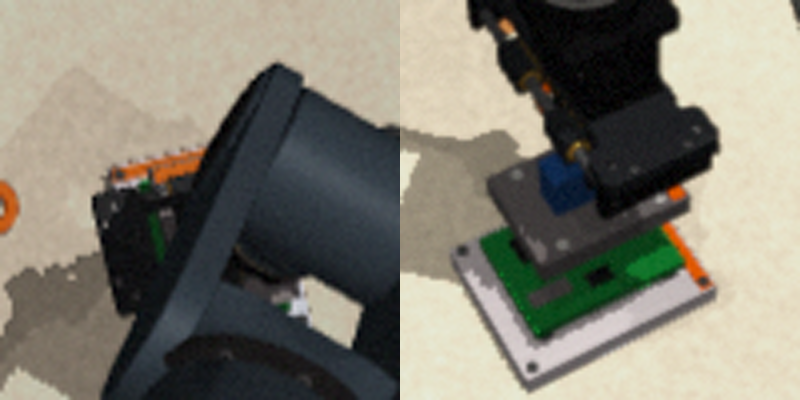

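```bash
python3 - <<'E'
from h import *
c=dict(np.load("side1.npz"));P=cloud(c);hsv=cv2.cvtColor(c["color"],cv2.COLOR_RGB2HSV)
a=np.deg2rad(13.65);ex=np.array([np.cos(a),np.sin(a)]);ey=np.array([-ex[1],ex[0]])
near=np.hypot(P[...,0]-.5,P[...,1]+.156)<.09
m=near&(P[...,2]>.088)&(P[...,2]<.118)&(hsv[...,2]>45)
q=P[near&(P[...,2]>.100)&(P[...,2]<.118)&(hsv[...,2]>45)]
A=np.c_[q[:,:2]-q[:,:2].mean(0),np.ones(len(q))]
s=np.linalg.lstsq(A,q[:,2],rcond=None)[0];print("plane",s,len(q),np.median(q[:,2]))
# local coordinates rel nest
l=np.c_[(q[:,:2]-[.4915,-.1585])@ex,(q[:,:2]-[.4915,-.1585])@ey]
print("local pct",np.percentile(l,[0,1,99,100],axis=0).round(4).tolist())
# predicted corners of plate top for TCP pose
o=np.array([.4997,-.1562])-.0017*ex
for x,y in((-.055,.04),(-.055,-.04),(.055,-.04)):
    w=np.r_[o+x*ex+y*ey,.109];print(project(c,w)[0].round(1),((project(c,w)[0]-[210,200])*400/120+[400,0]).round())
ys,xs=np.nonzero(m);mm=m.astype(np.uint8)*255
i=c["color"][200:320,210:330,::-1].copy()
cv2.imwrite("pics/m1.png",cv2.resize(np.hstack([i[:70],cv2.merge([mm[200:270,210:330]]*3)]),None,fx=3.3*1,fy=3.3,interpolation=cv2.INTER_NEAREST))
cv2.imwrite("pics/m2.png",cv2.resize(i[40:90,20:100],None,fx=9,fy=9,interpolation=cv2.INTER_CUBIC))
E
```

```text
plane [-0.00227581  0.00032184  0.1080414 ] 726 0.1080350806516911
local pct [[-0.0488, -0.0401], [-0.0483, -0.039], [0.0587, 0.0414], [0.0627, 0.0424]]
[235.5 253.2] [485. 177.]
[252.5 280. ] [542. 267.]
[297.2 258.7] [691. 196.]
```

View pics/m2.png

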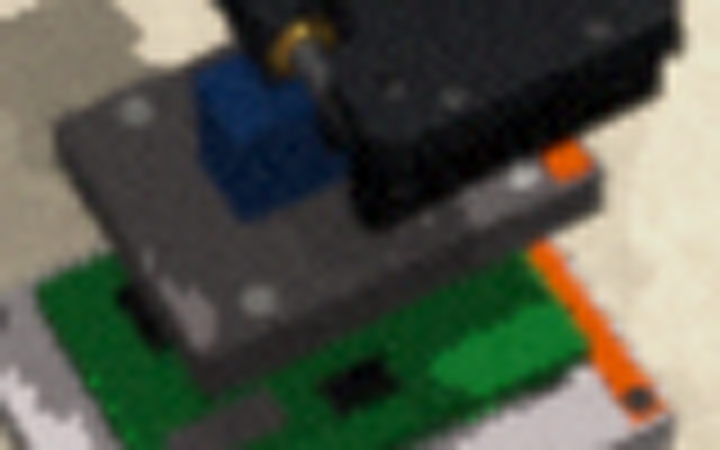

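Call:
send_rows(steps=[0.0,-0.0013,0,0.008,-0.002,0.0,-0.0013,0,0.02,-0.002,0.0,-0.0013,0,0.032,-0.002,0.0,-0.0013,0,0.038,-0.002,0.0,-0.0013,0,0.04,-0.002,0.0,-0.0013,0,0.04,-0.002])

```text
time: 5.8
position: [0.5015, -0.1561, 0.0738]
tool_rot: [-0.12, 0.993, 0.0, 0.001]
ft_force: [-0.4, -0.7, -2.1]
grip_width: 0.0232
```

```bash
python3 mv.py .501 -.1562 .0686 193.75
```

```text
t 5.8 pos [ 0.5015 -0.1561  0.0738] hd 193.78 tilt [ 2.e-03  3.e-04 -1.e+00] F [-0.45 -0.74 -2.15] w 0.0232 q [-0.52  0.59  1.79  0.    0.76 -2.33]
shift [ 0.0005 -0.      0.0052] turn 0.0006
```

Call:
send_rows(steps=[0.0,0,0,0.001,0,0.0,0,0,0.002,0,0.0,0,0,0.003,0,0.0,0,0,0.003,0])

```text
time: 6.3
position: [0.5015, -0.156, 0.0709]
tool_rot: [-0.12, 0.993, 0.0, 0.001]
ft_force: [-0.1, 0.2, -2.5]
grip_width: 0.0232
```

Call:
send_rows(steps=[0.0,0,0,0.0005,0,0.0,0,0,0.001,0,0.0,0,0,0.001,0])

```text
time: 6.68
position: [0.5014, -0.156, 0.0698]
tool_rot: [-0.12, 0.993, 0.0, 0.001]
ft_force: [-0.7, -0.4, -3.1]
grip_width: 0.023
```

Call:
send_rows(steps=[0.0,0,0,0.0005,0,0.0,0,0,0.001,0,0.0,0,0,0.001,0])

```text
time: 7.05
position: [0.5014, -0.156, 0.0687]
tool_rot: [-0.12, 0.993, 0.0, 0.001]
ft_force: [-0.4, 0.2, -2.8]
grip_width: 0.0234
```

Call:
send_rows(steps=[0.0,0,0,0.0005,0,0.0,0,0,0.0007,0,0.0,0,0,0.0007,0])

```text
time: 7.42
position: [0.5014, -0.156, 0.0683]
tool_rot: [-0.12, 0.993, 0.0, 0.001]
ft_force: [-1.4, -0.6, 0.6]
grip_width: 0.0232
```

```bash
python3 mv.py .501 -.1562 .0686 193.75
```

```text
t 7.42 pos [ 0.5014 -0.156   0.0683] hd 193.79 tilt [ 2.e-03  3.e-04 -1.e+00] F [-1.37 -0.62  0.65] w 0.0232 q [-0.52  0.6   1.8   0.    0.75 -2.33]
shift [ 0.0004 -0.0001 -0.0003] turn 0.0007
```

Call:
send_rows(steps=[0.0,0.001,0,0.0004,0,0.0,0.002,0,0.0004,0,0.0,0.003,0,0.0004,0,0.0,0.004,0,0.0004,0])

```text
time: 7.92
position: [0.498, -0.1573, 0.068]
tool_rot: [-0.12, 0.993, -0.0, 0.001]
ft_force: [2.2, 0.4, 0.3]
grip_width: 0.0231
```

```bash
python3 mv.py .4932 -.1581 .0686 193.75
```

```text
t 7.92 pos [ 0.498  -0.1573  0.068 ] hd 193.78 tilt [ 3.e-03 -3.e-04 -1.e+00] F [2.2  0.42 0.26] w 0.0231 q [-0.52  0.59  1.81  0.    0.74 -2.33]
shift [ 0.0048  0.0004 -0.0006] turn 0.0006
```

Call:
send_rows(steps=[0.0,0.001,0.0003,0.0005,0,0.0,0.002,0.0003,0.0007,0,0.0,0.003,0.0003,0.0008,0])

```text
time: 8.3
position: [0.494, -0.1575, 0.0669]
tool_rot: [-0.12, 0.993, 0.0, 0.0]
ft_force: [0.3, -0.7, -2.0]
grip_width: 0.0236
```

```bash
python3 mv.py .4932 -.1581 .0646 193.75
```

```text
t 8.3 pos [ 0.494  -0.1575  0.0669] hd 193.82 tilt [ 8.e-04  3.e-04 -1.e+00] F [ 0.26 -0.74 -2.05] w 0.0236 q [-0.52  0.59  1.81  0.    0.73 -2.34]
shift [ 0.0009 -0.0004  0.0023] turn 0.0012
```

Call:
send_rows(steps=[0.0,0.0008,-0.0002,0.0006,0,0.0,0.0009,-0.0003,0.0012,0,0.0,0.0009,-0.0003,0.0016,0])

```text
time: 8.68
position: [0.4928, -0.1581, 0.065]
tool_rot: [-0.12, 0.993, 0.0, 0.0]
ft_force: [-0.1, -1.1, -2.5]
grip_width: 0.0232
```

```bash
python3 mv.py .4932 -.1581 .0646 193.75
```

```text
t 8.68 pos [ 0.4928 -0.1581  0.065 ] hd 193.81 tilt [ 1.e-04  4.e-04 -1.e+00] F [-0.07 -1.12 -2.48] w 0.0232 q [-0.53  0.6   1.82  0.    0.73 -2.34]
shift [-0.0003 -0.0001  0.0004] turn 0.0011
```

Call:
send_rows(steps=[0.0,0,0,0.0005,0,0.0,0,0,0.001,0,0.0,0,0,0.001,0])

```text
time: 9.05
position: [0.4929, -0.1581, 0.0645]
tool_rot: [-0.12, 0.993, 0.0, 0.0]
ft_force: [-1.6, -0.5, 4.9]
grip_width: 0.0235
```

```bash
python3 mv.py .4932 -.1581 .0566 193.75
```

```text
t 9.05 pos [ 0.4929 -0.1581  0.0645] hd 193.82 tilt [ 4.e-04  1.e-04 -1.e+00] F [-1.61 -0.54  4.92] w 0.0235 q [-0.53  0.6   1.82  0.    0.73 -2.34]
shift [-0.0002 -0.0001  0.0079] turn 0.0013
```

Call:
send_rows(steps=[0.0,0,0,0.001,0,0.0,0,0,0.002,0,0.0,0,0,0.003,0,0.0,0,0,0.004,0,0.0,0,0,0.005,0,0.0,0,0,0.006,0,0.0,0,0,0.006,0])

```text
time: 9.93
position: [0.493, -0.1581, 0.0591]
tool_rot: [-0.12, 0.993, -0.0, 0.0]
ft_force: [-1.3, 0.7, 7.4]
grip_width: 0.0232
```

```bash
python3 mv.py .4932 -.1581 .0566 193.75
```

```text
t 9.93 pos [ 0.493  -0.1581  0.0591] hd 193.83 tilt [ 7.e-04 -1.e-04 -1.e+00] F [-1.3   0.75  7.44] w 0.0232 q [-0.53  0.61  1.82  0.    0.71 -2.34]
shift [-0.0002 -0.0001  0.0025] turn 0.0014
```

Call:
send_rows(steps=[0.0,0,0,0.001,0,0.0,0,0,0.002,0,0.0,0,0,0.003,0,0.0,0,0,0.0036,0,0.0,0,0,0.0036,0])

```text
time: 10.55
position: [0.493, -0.1581, 0.0565]
tool_rot: [-0.12, 0.993, -0.0, 0.0]
ft_force: [-2.3, 0.2, 10.6]
grip_width: 0.0233
```

```bash
python3 mv.py .4932 -.1581 .0566 193.75
```

```text
t 10.55 pos [ 0.493  -0.1581  0.0565] hd 193.83 tilt [ 1.e-03 -4.e-04 -1.e+00] F [-2.3   0.15 10.65] w 0.0233 q [-0.53  0.61  1.82  0.    0.71 -2.34]
shift [-0.0002 -0.     -0.0001] turn 0.0014
```

Call:
send_rows(steps=[0.0,0,0,0.001,0,0.0,0,0,0.0018,0,0.0,0,0,0.0018,0])

```text
time: 10.92
position: [0.493, -0.1581, 0.0565]
tool_rot: [-0.12, 0.993, -0.0, 0.001]
ft_force: [-2.7, 0.5, 16.5]
grip_width: 0.0234
```

```bash
python3 mv.py .4932 -.1581 .0566 193.75; python3 - <<'E'
from rig import cams
from h import *
k=cams.camera("side");np.savez("side2.npz",**k)
cv2.imwrite("pics/n2.png",cv2.resize(k["color"][200:320,210:330,::-1],(600,600),interpolation=cv2.INTER_CUBIC))
P=cloud(k);hsv=cv2.cvtColor(k["color"],cv2.COLOR_RGB2HSV)
near=np.hypot(P[...,0]-.4915,P[...,1]+.1585)<.085
q=P[near&(P[...,2]>.046)&(P[...,2]<.058)&(hsv[...,2]>45)]
s=np.linalg.lstsq(np.c_[q[:,:2]-q[:,:2].mean(0),np.ones(len(q))],q[:,2],rcond=None)[0];print(s,len(q))
E
```

```text
t 10.93 pos [ 0.493  -0.1581  0.0565] hd 193.84 tilt [ 1.6e-03 -8.0e-04 -1.0e+00] F [-2.75  0.53 16.54] w 0.0234 q [-0.53  0.61  1.82  0.    0.71 -2.34]
shift [-0.0002 -0.     -0.0001] turn 0.0015
[-0.00364442 -0.0036244   0.0509267 ] 613
```

View pics/n2.png

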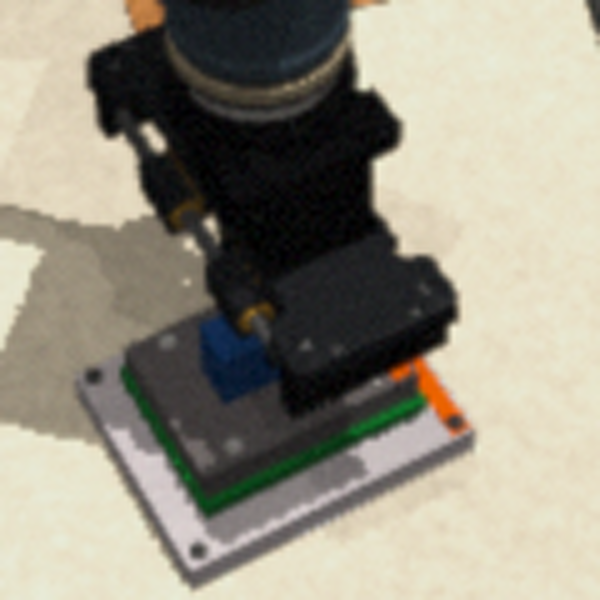

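The side picture shows the cover level and square on the green bed, with its plate front corner at about (207,490) and its orange stripe at the nest's orange end near (405,372). The top face measures z = 51–52 mm, against 52 mm expected at the stop.

```bash
python3 - <<'E'
from rig import hand_in
print(hand_in())
E
```

```text
the job is handed in; nothing more can be done
None
```

The cover is seated on the nest and pressed to its lower stop. The gripper was still holding it down when I handed the job in at about 11 s.

- **Pick and approach:** I gripped the cover by its blue block and carried it level and square over the nest. I lowered it until it touched the pin, with the hole about 8 mm off along the nest's length. The contact force was about 3.4 N, at the height expected for the pin's tip.
- **Slide and drop:** I slid it back along that line until the force fell off and the cover dropped onto the pin. It then settled on the bed 4 mm below the first contact height.
- **Press:** I pressed it down about 8 mm. Adding force, from 10.6 N to 16.5 N at the wrist, moved it no further, so the bed is at its stop.

**Last checks:**
- **Height:** the cover's top face is about 51–52 mm above the table, against 52 mm expected at the stop.
- **Level:** it is level to about 0.3°.
- **Square:** its heading is within about 0.1° of the nest's as I measured it.
- **Side force:** a steady side force of about 2.7 N remains.
- **Limits of the view:** I saw the final seat only in the side camera, because the arm largely blocked the top view over the nest. I did not re-measure the other items on the bench; the moves stayed clear of them.

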